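# Fit the sliding bench stop with its dog and set it on the click

## Robot

A 6-joint arm with a two-finger parallel gripper is mounted at the origin on the work surface. World frame = base frame: x ahead of the robot, y to its left, z up, the work surface at z = 0. Lengths are in m, angles in rad, forces in N, time in s.
With the tool pointing down it reaches from about 0.35 to 0.775 m from the base axis. Payload 5.5 kg.
Tool frame: the origin (TCP) lies at the very end of the fingers, on their centre line; the grasp point (between the pads) lies env.grasp_offset behind it (env.grasp_offset is the distance from the TCP to the grasp point, in m); x points along the fingers, y is the direction in which the jaws open and shut, and the axes are right-handed (so a half turn about x gives the same grasp; the last joint's range is limited). The gripper opens to 85 mm and grips with 20 to 120 N. Pads are 22 mm wide; open, the fingers measure 114 mm over their backs; the gripper's body (76 mm by 85 mm) begins 54 mm behind the grasp point. The pads swing forward as they close: fully open they stand 13 mm farther back than shut.
Start: joints at [1.104, 0.313, 0.046, 1.304, 0, 1.431], TCP at [0.185, 0.545, 0.231] pointing down, gripper open.
Joint ranges: [-2.76, 2.76], [-0.86, 1.69], [-1.03, 1.26], [-2.2, 2.34], [-1.47, 1.5], [-3.14, 3.14]. Speed limits (rad/s): [2.57, 2.57, 3.14, 3.14, 3.14, 3.14].

## Interface

Orientations are given as a unit quaternion [w, x, y, z].
In Python, from workcell import get_state, viewer, job, env gives the robot as it stands.
- The arm moves only by the tool send_rows, never from a script. Its argument "plan" is a list of rows, each a list of 6 numbers: the shift along the tool's x, y, z in mm, then the turn, a rotation vector about the tool's x, y, z in degrees. A call has exactly 10 rows; each row is the pose to reach, as a shift and turn from the pose commanded when the call began, along the tool's axes at that moment; what a row does not reach only later rows make up. A row lasts 1/8 s, in which the tool goes at most 62.5 mm and 10.7 degrees, less where a joint would pass 70% of its speed; a pose out of reach is approached as far as the arm can. A call with a gripper value outside its range is refused whole. "claw" is the finger opening in mm, from 0 to 85.4, set as the call begins (left out, the last holds). The fingers move at their own pace and stop on an object; "newtons" is the grip in N (left out, the last holds). Time passes only in rows, so rows that repeat a pose let the fingers close, or fill a call up. It gives the time, the measured TCP pose, the force and the opening at its end, in the units of the state.
- get_state(): the state, without advancing time (a new reading comes with each control period).
- viewer.read_camera(name): name is "scene" or "top" or "wrist"; returns a dict with "frame" (400x640x3 uint8, blue, green, red), "mtx" (3x3 intrinsics, pixels), "rvec" (rotation vector, rad) and "tvec" (3), from world to camera coordinates, as OpenCV has them. Camera axes: x right, y down, z forward; pixel columns grow to the right and rows downward; lengths in m; the calibration is good to about 2 mm. A picture is of the moment at which its call begins. There is no depth.
- job.hand_in(): hands the job in, once; it reports no verdict.
The state is a dict: "clock": time; "joint_pos": joint angles; "qvel": joint speeds; "tau": joint torques, N m; "tcp_pos": TCP position; "orientation": TCP orientation; "wrist_force": force on the tool from outside, world axes, zero at the start; "ft_torque": the same for the moment, N m; "finger_gap": finger opening in m.
Only numpy, scipy, OpenCV 4.12 (cv2) and the standard library are available. Lean on these libraries where they do the work, as an engineer would, in place of code of your own. Each camera call takes 0.05 s, during which the arm holds its last target.

## Task

Two wooden dogs that look alike stand in the rack; find by trial the one whose shank slides into the bore of the sliding stop, and seat it fully home there; the other dog ends standing fully home in the rack hole it started in. Then, by the fitted dog, slide the stop along its rail until its spring-loaded ball drops into the notch with a click, and finish while still gripping the dog, with the stop held still at the notch. Leave the loose gouge and the carved board where they are.

Things in the scene. Friction and masses are not known exactly. Their poses are not given: they have to be found in the camera images.
- dog_a: One of two turned wooden bench dogs, alike above the rack: a round head 36 mm across and 34 mm tall over a round shank 34 mm long. Origin at the centre of the shank's foot, z up along its axis; the head's underside is at z = 34 mm, its top at 68 mm. About 90 g. Of the two dogs one shank is 20 mm thick and enters the stop's bore, the other is 25 mm and does not; which is which is not told and is hidden in the rack: try it in the bore.
- dog_b: The other of the two dogs, same head, same length and same origin as dog_a; its shank is either 20 or 25 mm thick (the one that dog_a's is not).
- rack: Fixed block of wood 170 x 76 x 45 mm, origin at the centre of its underside, z up. Two upright holes 28 mm wide through it, at x = -50 mm and x = +50 mm in its frame (y = 0), hold one dog each; the heads rest on its top, 45 mm above the bench.
- rail: Fixed straight rail of the sliding stop, on a plywood base 120 x 380 x 10 mm; origin at bench height under the middle of the rail, z up, the rail runs along its y axis. A steel index bar lies beside the rail on its +x side, 50 mm from the rail's middle line, its top 32 mm above the bench; one 13 mm wide notch is cut across it. The bar is clamped at a different place each time, so that the notch meets the ball anywhere from 60 to 140 mm of the stop's travel.
- bore (a point): Centre of the mouth of the stop's bore, on top of the sliding stop, 71 mm above the bench; it moves with the stop. The stop is an aluminium block 56 mm (across the rail) x 64 mm (along it) x 40 mm tall; the bore is upright, 22 mm wide with a 2 mm chamfer, right through. A dog fully home has its head's underside on the block's top (shank foot 34 mm below this point).
- carriage (a joint): Travel of the stop along the rail, m: 0 at the -y end of the rail, growing towards the rail's +y, up to 0.18 at the far end. It starts between 0 and 0.03, always short of the notch. It slides with 1.5 to 4 N; pushing it out of the notch either way takes about 10 to 14 N.
- plunger (a joint): How far the spring ball (16 mm, on the +x side of the stop, 50 mm from the bore's axis, with a small dark steel cap on its stem that sinks with it) has dropped, m: about 0 while the ball rides on top of the index bar, about 0.004 when it sits centred in the notch. The cap's top is at most 76 mm above the bench.
- gouge: Bystander: a gouge lying on the bench, handle 125 mm towards its -x, blade 110 mm towards +x, 30 mm high; origin on the bench under the ferrule.
- carving: Bystander: carved board 160 x 85 x 22 mm with a round knot up to 54 mm high; origin under its centre.
Mind the look-alikes: they are no part of the job. Leave any red or white look-alike of the dog_b alone.

How it is judged:
By the outcome, as a careful person would: the job done as asked, in the order asked, and still so for the second after the job is handed in, while the arm keeps its last pose, push and grip.
It also fails if it takes over 72 s, if anything falls off the work surface, if the arm or the gripper's body presses on something with over 40 N, if the wrist force passes 120 N, or if a joint passes its speed limit or range.

## Working session

There is one attempt and no reset: what is moved stays moved. The work goes in short steps, Python scripts to look and compute and a tool call to move; the robot and the scene stay as the last step left them, time stands still between calls to the robot, and variables do not carry over. Pictures are saved under pics/ and viewed, and the job is handed in when it is done.

Besides the shell and the picture viewer there is one more tool, called after "Request:" by a JSON object that holds its "method" and its "body", one argument or row to a line. send_rows: Moves the arm, as the interface text tells. Its arguments: {"type":"object","properties":{"plan":{"type":"array"},"claw":{"type":"number"},"newtons":{"type":"number"}},"required":["plan"]}

```bash
ls; mkdir -p pics
cat > h.py <<'E'
import numpy as np, cv2
from workcell import get_state, viewer, job, env
from scipy.spatial.transform import Rotation as R
def cam(n,save=None):
    c=viewer.read_camera(n)
    if save: cv2.imwrite('pics/'+save,c['frame'])
    return c
def ray(c,u,v):
    Rm=cv2.Rodrigues(np.array(c['rvec'],float))[0]; t=np.array(c['tvec'],float).ravel()
    p=cv2.undistortPoints(np.array([[[u,v]]],float),np.array(c['mtx']),None).ravel()
    return -Rm.T@t, Rm.T@np.array([p[0],p[1],1.])
def onz(c,u,v,z):
    o,d=ray(c,u,v); return o+d*(z-o[2])/d[2]
def proj(c,P):
    return cv2.projectPoints(np.array(P,float).reshape(-1,1,3),np.array(c['rvec'],float),np.array(c['tvec'],float),np.array(c['mtx']),None)[0].reshape(-1,2)
def tri(c1,p1,c2,p2):
    o1,d1=ray(c1,*p1);o2,d2=ray(c2,*p2)
    A=np.stack([d1,-d2],1);s=np.linalg.lstsq(A,o2-o1,rcond=None)[0]
    a=o1+s[0]*d1;b=o2+s[1]*d2
    return (a+b)/2,np.linalg.norm(a-b)
def T():
    s=get_state();q=s['orientation'];return np.array(s['tcp_pos']),R.from_quat([q[1],q[2],q[3],q[0]])
E
python3 - <<'E'
from h import *
for n in ['scene','top','wrist']: 
    c=cam(n,n+'0.png'); print(n,ray(c,320,200))
print(get_state()); print(env.grasp_offset); print(T()[1].as_matrix().round(3))
E
```

```text
pics
scene (array([ 1.47085212, -0.63241331,  0.92861918]), array([-0.63942766,  0.47392322, -0.60556467]))
top (array([0.39042596, 0.01159723, 1.03817102]), array([ 0.13028417, -0.01878524, -0.99132083]))
wrist (array([0.11421293, 0.56886976, 0.37178382]), array([ 0.27046031, -0.09533389, -0.9580426 ]))
{'clock': 0.15, 'joint_pos': array([1.10442423e+00, 3.13851959e-01, 4.52758579e-02, 1.30361124e+00,
       8.10389071e-06, 1.43117865e+00]), 'qvel': array([-0.00042421, -0.0019618 ,  0.00334344,  0.00041939,  0.00091945,
       -0.00041522]), 'tau': array([ 1.89714621e-03, -4.81066239e+01,  2.98816520e+01,  1.38885473e-02,
       -1.33279736e-04,  2.97786222e-06]), 'tcp_pos': array([0.18440691, 0.54423739, 0.23061472]), 'orientation': array([ 0.69754102,  0.11454332,  0.69783998, -0.1154804 ]), 'wrist_force': array([-0.63549821, -0.27293296, -0.78153551]), 'ft_torque': array([-0.03210348, -0.05419096,  0.05203393]), 'finger_gap': 0.08516034049485736}
0.0187
[[-0.001  0.321  0.947]
 [-0.001  0.947 -0.321]
 [-1.    -0.001 -0.   ]]
```

View pics/scene0.png

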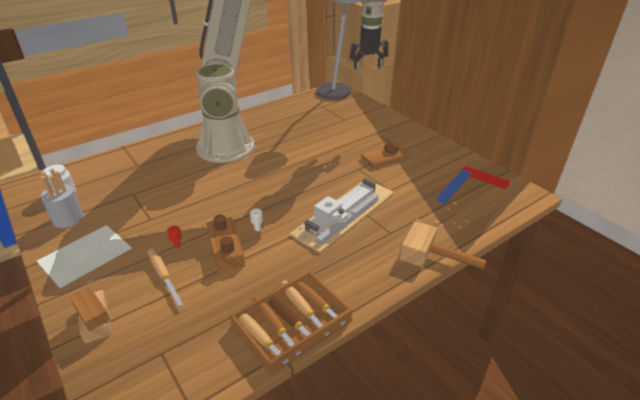

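View pics/top0.png

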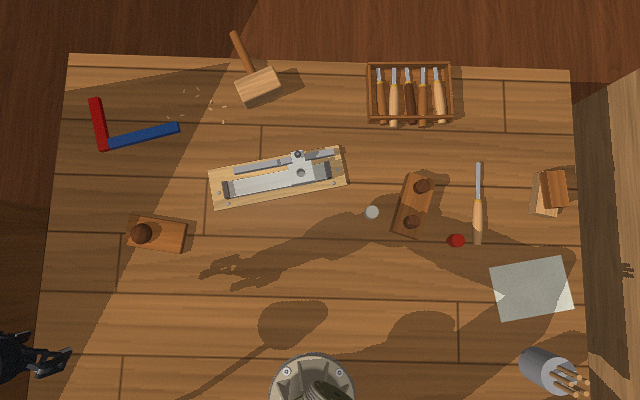

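View pics/wrist0.png

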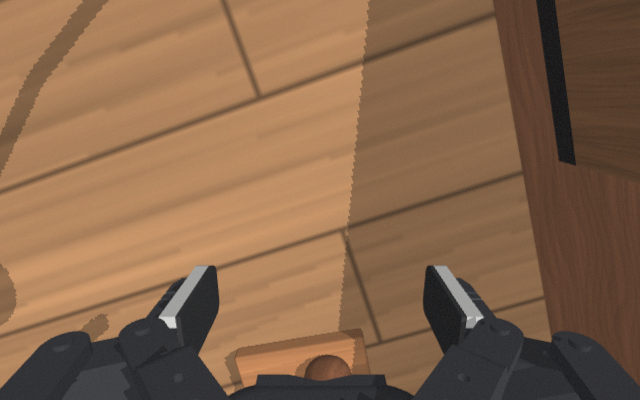

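Run:
```python
from h import *
c=cam('top');f=c['frame']
a=cv2.resize(f[130:260,195:355],None,fx=4.9,fy=4.5,interpolation=cv2.INTER_CUBIC)
cv2.imwrite('pics/a.png',cv2.resize(f[135:220,200:360],None,fx=5,fy=5,interpolation=cv2.INTER_CUBIC))
cv2.imwrite('pics/b.png',cv2.resize(f[160:250,360:480],None,fx=6,fy=6,interpolation=cv2.INTER_CUBIC))
c=cam('scene');f=c['frame']
cv2.imwrite('pics/c.png',cv2.resize(f[170:280,200:400],None,fx=4,fy=4,interpolation=cv2.INTER_CUBIC))
```

```text
(no output)
```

View pics/a.png

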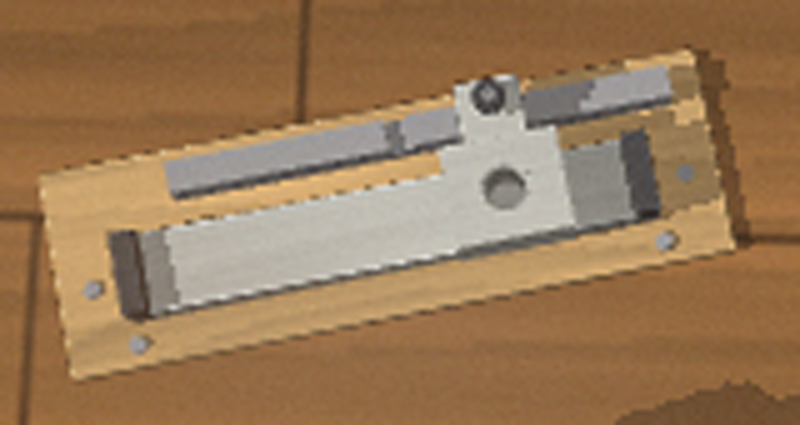

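View pics/b.png

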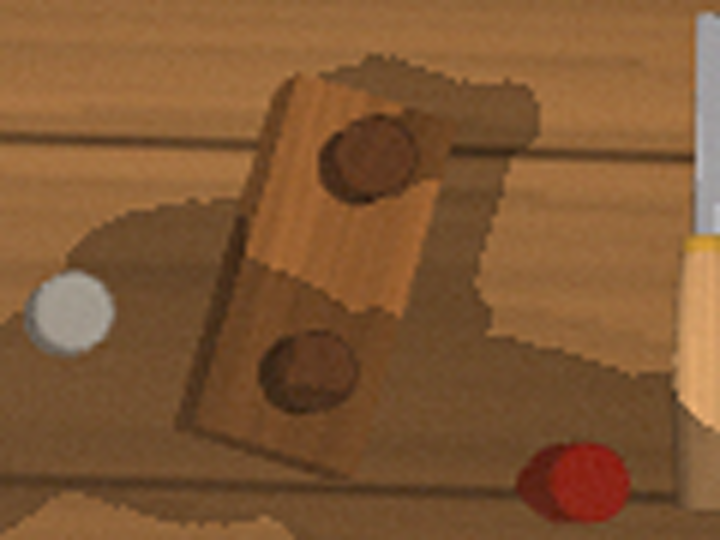

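View pics/c.png

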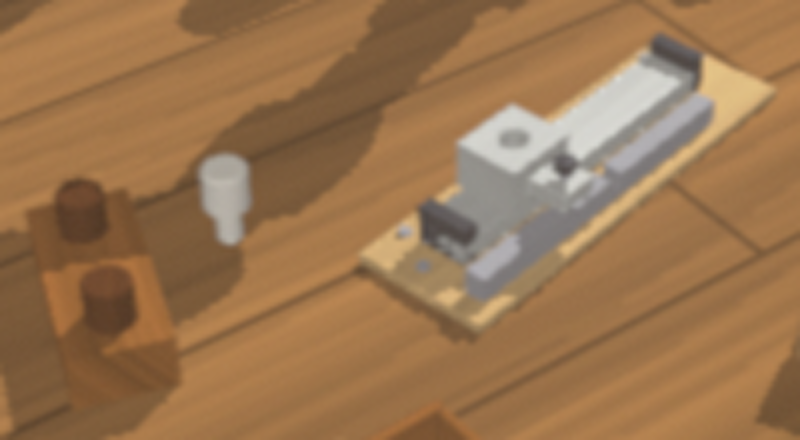

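Run:
```python
from h import *
c=cam('top');s=cam('scene')
print(c['mtx'][0])
g=lambda x,y:(200+x/5-.4,135+y/5-.4)
cs=[onz(c,*g(*p),0.010) for p in [(38,177),(72,378),(737,248),(695,52)]]
for a in cs: print('base',a.round(4))
print('yaw',[np.degrees(np.arctan2(*(b-a)[1::-1])) for a,b in [(cs[3],cs[0]),(cs[2],cs[1]),(cs[1],cs[0]),(cs[2],cs[3])]],'ctr',np.mean(cs,0))
b=onz(c,*g(503,188),.071);print('bore',b,'cap',onz(c,*g(489,93),.076),'notch',onz(c,*g(394,137),.032))
sb=(200+514/4-.4,170+137/4-.4);print('bore scene',onz(s,*sb,.071),tri(c,g(503,188),s,sb))
# dogs: mask
f=c['frame'];hsv=cv2.cvtColor(f,cv2.COLOR_BGR2HSV)
for (x,y) in [(423,185),(413,221),(400,205),(430,185)]: print((x,y),f[y,x],hsv[y,x])
h=lambda x,y:(360+x/6-.4,160+y/6-.4)
for p in [(375,154),(317,366)]: print('dog top',onz(c,*h(*p),.113))
rc=[onz(c,*h(*p),.045) for p in [(298,72),(455,118),(355,478),(190,430)]]
for a in rc: print('rack',a.round(4))
print('ctr',np.mean(rc,0))
for p in [(82,190),(108,275)]: 
    print('dog scene',onz(s,200+p[0]/4-.4,170+p[1]/4-.4,.113))
```

```text
[369.03882912   0.         317.60634138]
base [0.6018 0.3131 0.01  ]
base [0.4883 0.2868 0.01  ]
base [ 0.5728 -0.0831  0.01  ]
base [ 0.6861 -0.0571  0.01  ]
yaw [np.float64(102.84178436110739), np.float64(102.87683276451031), np.float64(13.052817951052607), np.float64(12.937968357591359)] ctr [0.58726079 0.11493661 0.01      ]
bore [0.59076133 0.04803221 0.071     ] cap [0.64116229 0.05702379 0.076     ] notch [0.62589013 0.1110467  0.032     ]
bore scene [0.59488595 0.04718796 0.071     ] (array([0.59173584, 0.04874373, 0.06817846]), np.float64(0.0014257391217726552))
(423, 185) [38 57 94] [ 10 152  94]
(413, 221) [30 56 90] [ 13 170  90]
(400, 205) [ 39  70 110] [ 13 165 110]
(430, 185) [ 35  65 103] [ 13 168 103]
dog top [ 0.55753042 -0.26560361  0.113     ]
dog top [ 0.4664411  -0.24027183  0.113     ]
rack [ 0.6069 -0.2509  0.045 ]
rack [ 0.5876 -0.3229  0.045 ]
rack [ 0.4222 -0.2756  0.045 ]
rack [ 0.4416 -0.2014  0.045 ]
ctr [ 0.51460258 -0.26268761  0.045     ]
dog scene [ 0.51125653 -0.26320429  0.113     ]
dog scene [ 0.60019246 -0.28909797  0.113     ]
```

Run:
```python
from h import *
c=cam('top');s=cam('scene')
h=lambda x,y:(360+x/6-.4,160+y/6-.4)
for p in [(375,154),(317,366)]: print('dog top',onz(c,*h(*p),.079))
for p in [(82,190),(108,275)]: 
    print('dog scene',onz(s,200+p[0]/4-.4,170+p[1]/4-.4,.079))
for P in [(.5626,-.2767),(.4666,-.2487)]:
  for z in (.045,.079): print(P,z,proj(c,[*P,z]),(proj(s,[*P,z])-[200,170])*4)
f=c['frame'];hsv=cv2.cvtColor(f,cv2.COLOR_BGR2HSV)
cv2.imwrite('pics/d.png',cv2.resize(f[165:245,385:445],None,fx=8,fy=7.5,interpolation=cv2.INTER_NEAREST))
cv2.imwrite('pics/e.png',cv2.resize(s['frame'][205:270,200:260],None,fx=9,fy=9,interpolation=cv2.INTER_NEAREST))
# head test of white: 
p,r=T()
for g in [np.array([.467,-.245,.20])]:
    print((r.inv().apply(g-p)*1000).round(1))
```

```text
dog top [ 0.5636715  -0.27579073  0.079     ]
dog top [ 0.46923466 -0.24952801  0.079     ]
dog scene [ 0.47125471 -0.24781339  0.079     ]
dog scene [ 0.56389804 -0.27478649  0.079     ]
(0.5626, -0.2767) 0.045 [[418.75032176 187.76430479]] [[108.75024378 310.22556191]]
(0.5626, -0.2767) 0.079 [[422.44597436 185.67587226]] [[102.98078231 273.46628979]]
(0.4666, -0.2487) 0.045 [[408.72974123 222.49918391]] [[ 82.20138223 221.60613571]]
(0.4666, -0.2487) 0.079 [[412.1237057  221.59784764]] [[ 76.34320127 185.52561245]]
[  31.3 -657.1  520.9]
```

View pics/d.png

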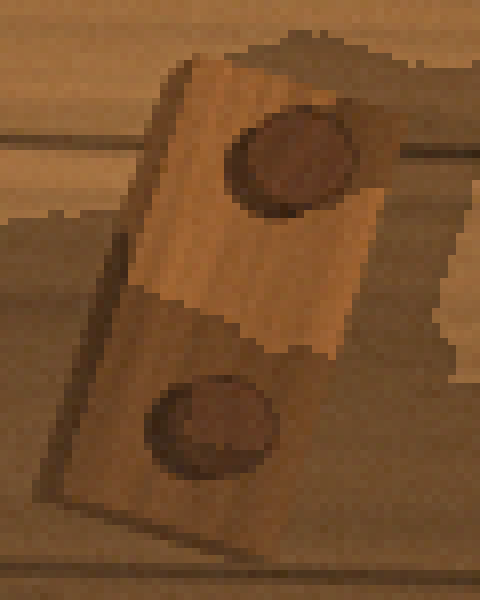

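View pics/e.png

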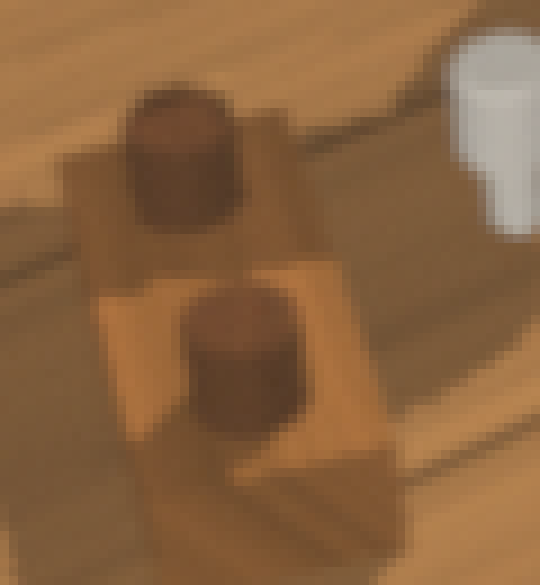

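Request:
{"method": "send_rows", "body": {
  "plan": [
    [0, -42, 42, -4, 0, 0],
    [0, -88, 85, -8, 0, 0],
    [0, -132, 128, -13, 0, 0],
    [0, -178, 171, -17, 0, 0],
    [0, -222, 214, -22, 0, 0],
    [0, -268, 257, -27, 0, 0],
    [0, -315, 300, -31.6, 0, 0],
    [4, -363, 330, -31.6, 0, 0],
    [8, -412, 360, -31.6, 0, 0],
    [12, -460, 390, -31.6, 0, 0]
  ],
  "claw": 85
}}

```text
clock: 1.7
tcp_pos: [0.4066, -0.0182, 0.2196]
orientation: [0.703, -0.079, 0.702, 0.079]
wrist_force: [1.1, -0.3, 0.4]
finger_gap: 0.0848
```

Run:
```python
from h import *
p,r=T();print(p,r.as_matrix().round(3))
print((r.inv().apply(np.array([.469,-.249,.2])-p)*1000).round(1))
```

```text
[ 0.40659154 -0.01823408  0.21955403] [[ 0.001 -0.223  0.975]
 [-0.     0.975  0.223]
 [-1.    -0.     0.001]]
[  19.6 -238.9    9.5]
```

Request:
{"method": "send_rows", "body": {
  "plan": [
    [4, -50, 2, 0, 0, 0],
    [8, -100, 4, 0, 0, 0],
    [12, -150, 6, 0, 0, 0],
    [16, -200, 8, 0, 0, 0],
    [20, -239, 10, 0, 0, 0],
    [20, -239, 10, 0, 0, 0],
    [20, -239, 10, 0, 0, 0],
    [20, -239, 10, 0, 0, 0],
    [20, -239, 10, 0, 0, 0],
    [20, -239, 10, 0, 0, 0]
  ]
}}

```text
clock: 2.95
tcp_pos: [0.4694, -0.2464, 0.1996]
orientation: [0.703, -0.08, 0.702, 0.08]
wrist_force: [0.2, 1.1, 0.7]
finger_gap: 0.0852
```

Run:
```python
from h import *
c=cam('wrist','w1.png');p,r=T();print(p,r.as_matrix().round(3))
for P in [(.5635,-.276,.079),(.469,-.249,.079)]: print(proj(c,P))
```

```text
[ 0.46938524 -0.24655998  0.19955441] [[ 0.    -0.224  0.975]
 [-0.     0.975  0.224]
 [-1.    -0.     0.   ]]
[[261.40898929 291.80009924]]
[[317.51564763 193.61807225]]
```

View pics/w1.png

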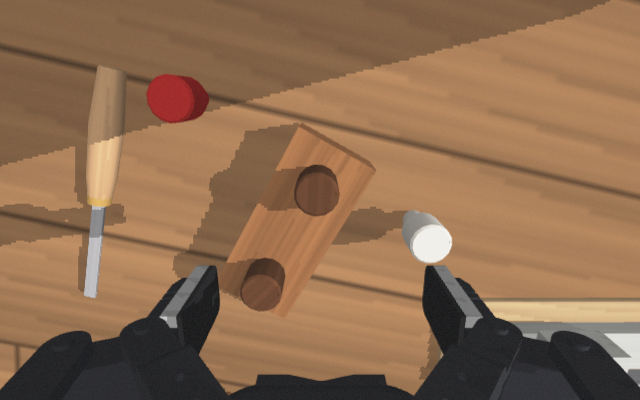

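Run:
```python
from h import *
c=cam('wrist');f=c['frame']
cv2.imwrite('pics/w1c.png',cv2.resize(f[150:325,215:385],None,fx=4,fy=3.4,interpolation=cv2.INTER_CUBIC))
for p in [(317,190),(262,290)]: print(onz(c,*p,.079))
```

```text
[ 0.4662511  -0.25015891  0.079     ]
[ 0.56163902 -0.27596049  0.079     ]
```

View pics/w1c.png

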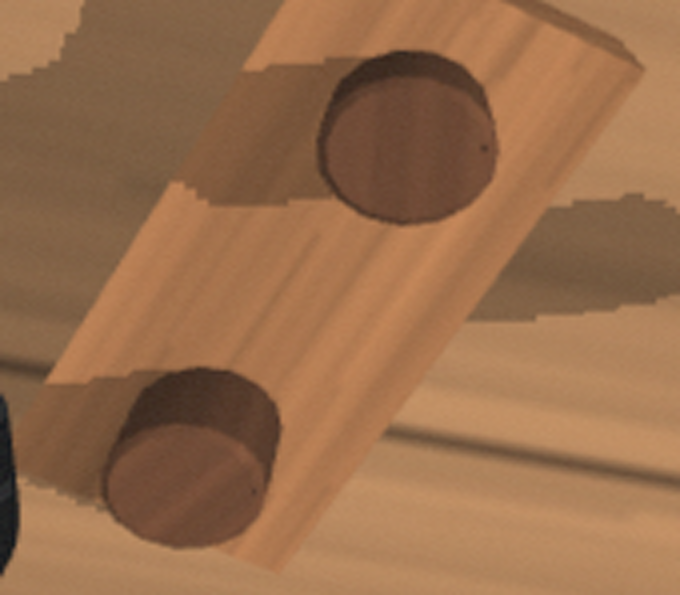

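Request:
{"method": "send_rows", "body": {
  "plan": [
    [40, -2.5, -1, 0, 0, 0],
    [80, -2.5, -1, 0, 0, 0],
    [115, -2.5, -1, 0, 0, 0],
    [140, -2.5, -1, 0, 0, 0],
    [151, -2.5, -1, 0, 0, 0],
    [151, -2.5, -1, 0, 0, 0],
    [151, -2.5, -1, 0, 0, 0],
    [151, -2.5, -1, 0, 0, 0],
    [151, -2.5, -1, 0, 0, 0],
    [151, -2.5, -1, 0, 0, 0]
  ]
}}

```text
clock: 4.3
tcp_pos: [0.4691, -0.2498, 0.0486]
orientation: [0.703, -0.079, 0.702, 0.079]
wrist_force: [0.4, 0.4, -0.2]
finger_gap: 0.0848
```

Request:
{"method": "send_rows", "body": {
  "plan": [
    [0, 0, 0, 0, 0, 0],
    [0, 0, 0, 0, 0, 0],
    [0, 0, 0, 0, 0, 0],
    [0, 0, 0, 0, 0, 0],
    [0, 0, 0, 0, 0, 0],
    [0, 0, 0, 0, 0, 0],
    [0, 0, 0, 0, 0, 0],
    [0, 0, 0, 0, 0, 0],
    [0, 0, 0, 0, 0, 0],
    [0, 0, 0, 0, 0, 0]
  ],
  "claw": 20,
  "newtons": 60
}}

```text
clock: 5.55
tcp_pos: [0.469, -0.2498, 0.0485]
orientation: [0.703, -0.079, 0.703, 0.079]
wrist_force: [-1.2, 0.5, 6.2]
finger_gap: 0.0341
```

Request:
{"method": "send_rows", "body": {
  "plan": [
    [-20, 0, 0, 0, 0, 0],
    [-50, 0, 0, 0, 0, 0],
    [-80, 0, 0, 0, 0, 0],
    [-110, 0, 0, 0, 0, 0],
    [-142, 0, 0, 0, 0, 0],
    [-142, 30, 20, 0, 0, 0],
    [-142, 70, 50, 0, 0, 0],
    [-142, 110, 78, 0, 0, 0],
    [-142, 150, 106, 0, 0, 0],
    [-142, 190, 134, 0, 0, 0]
  ]
}}

```text
clock: 6.8
tcp_pos: [0.5572, -0.033, 0.1894]
orientation: [0.702, -0.079, 0.703, 0.079]
wrist_force: [-0.3, -0.3, -1.8]
finger_gap: 0.0345
```

Request:
{"method": "send_rows", "body": {
  "plan": [
    [0, 35, 25, 0, 0, 0],
    [0, 60, 43, 0, 0, 0],
    [0, 73, 52, 0, 0, 0],
    [0, 73, 52, 0, 0, 0],
    [0, 73, 52, 0, 0, 0],
    [0, 73, 52, 0, 0, 0],
    [0, 73, 52, 0, 0, 0],
    [0, 73, 52, 0, 0, 0],
    [0, 73, 52, 0, 0, 0],
    [0, 73, 52, 0, 0, 0]
  ]
}}

```text
clock: 8.05
tcp_pos: [0.5916, 0.0482, 0.1903]
orientation: [0.703, -0.079, 0.703, 0.079]
wrist_force: [-0.1, -0.6, -1.0]
finger_gap: 0.0344
```

Run:
```python
from h import *
c=cam('wrist','w2.png');p,r=T();print(p,get_state()['finger_gap'],get_state()['wrist_force'])
s=cam('scene','s2.png')
cv2.imwrite('pics/s2c.png',cv2.resize(s['frame'][120:280,180:400],None,fx=3.6,fy=3.6,interpolation=cv2.INTER_CUBIC))
for P in [(.591,.048,.071),(.5917,.0487,.071)]: print(proj(c,P))
```

```text
[0.59162208 0.04818695 0.19032263] 0.0346944933286222 [ 0.38817977  0.14116193 -0.75016468]
[[320.60800198 194.52253107]]
[[321.2912658  195.57290511]]
```

View pics/w2.png

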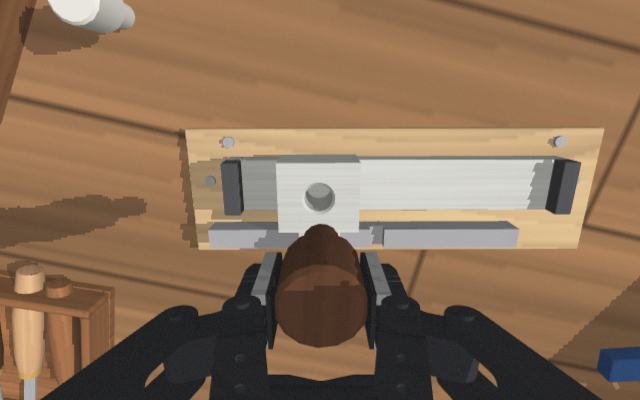

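View pics/s2c.png

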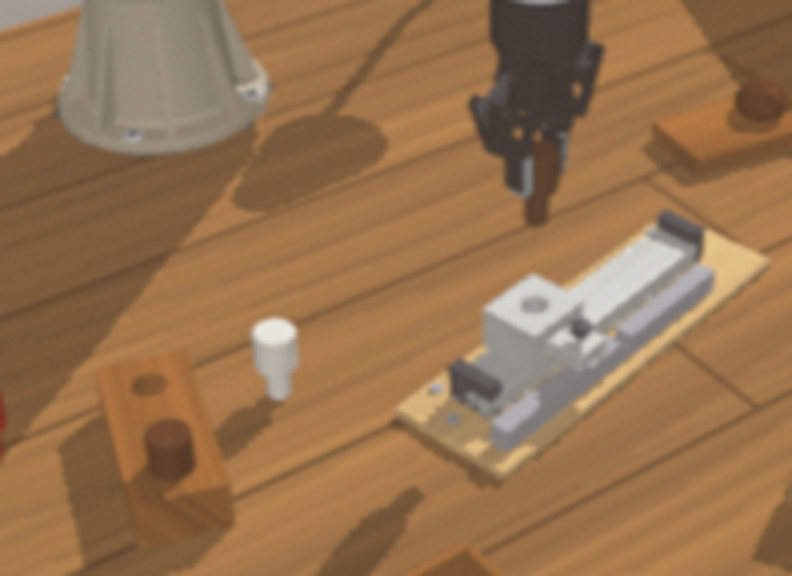

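Run:
```python
from h import *
c=cam('wrist');f=c['frame']
cv2.imwrite('pics/w2c.png',cv2.resize(f[150:360,255:385],None,fx=4,fy=2.8,interpolation=cv2.INTER_CUBIC))
g=cv2.cvtColor(f,cv2.COLOR_BGR2GRAY)
for y in (185,190,197,203): print(y,g[y,290:350])
p,r=T()
for z in (.153,.187,.221): print(z,proj(c,[*p[:2],z]), proj(c,[p[0]+.0,p[1]+.01,z]))
```

```text
185 [206 206 207 207 207 206 207 207 208 208 207 205 207 206 207 208 207 204
 200 189 179 173 168 158 156 153 152 151 150 151 149 148 143 139 140 135
 133 153 184 203 207 205 207 208 205 207 208 206 206 206 208 207 208 205
 206 205 207 206 206 205]
190 [204 205 204 206 206 204 206 207 205 207 204 208 206 206 202 198 161 145
 148 148 147 148 147 150 148 151 150 149 149 147 147 151 150 150 149 149
 150 148 147 140 123 123 149 199 206 206 205 208 206 206 204 205 206 206
 204 204 204 205 206 202]
197 [206 206 205 207 205 207 206 206 206 206 205 207 216 217 184 168 136 107
 105 106 108 109 108 117 127 128 137 139 138 140 138 136 128 125 115 109
 109 107 107 103 100  97 117 129 130 197 206 205 205 207 206 207 205 207
 206 206 205 206 205 207]
203 [202 203 202 205 202 204 201 203 202 202 204 203 215 222 222 212 174 164
 162 160 133 112 110 109 110 110 110 110 109 108 111 112 111 108 110 108
 107 103 107 105 105 128 135 135 185 203 202 203 204 203 203 203 203 203
 202 204 205 204 200 204]
0.153 [[320.58034621 236.44970278]] [[338.35611308 240.24441749]]
0.187 [[320.53073874 265.31274821]] [[341.9001086  269.75654251]]
0.221 [[320.45586358 308.87725982]] [[347.23999535 314.22369949]]
```

View pics/w2c.png

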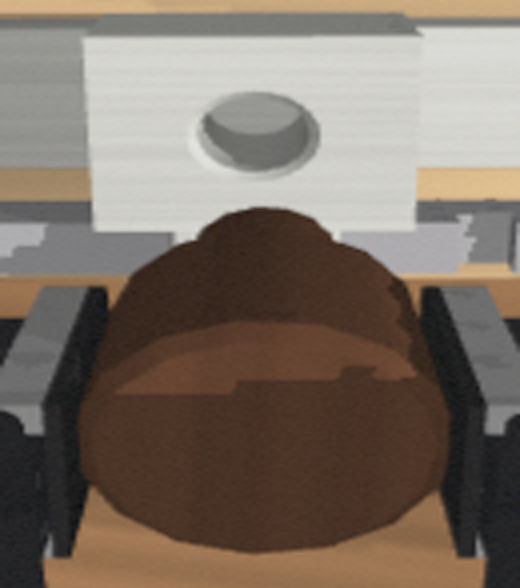

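Run:
```python
from h import *
c=cam('wrist')
p,r=T();ex=r.as_matrix()[:,1];ez=r.as_matrix()[:,2]
b=onz(c,318.5,198.0,.071)
print('bore',b, 'rel tcp tool', r.inv().apply(b-p)*1000)
for z in (.219,.221,.223):
  h=onz(c,321,305.7,z); print('head',h,r.inv().apply(h-p)*1000)
print('near foot edge', r.inv().apply(onz(c,320.5,224.3,.153)-p)*1000)
print('block edges y', [r.inv().apply(onz(c,255+x/4,150+y/2.8,.071)-p)*1000 for x,y in [(85,36),(420,36),(95,230),(415,230)]])
```

```text
bore [0.59406189 0.04711868 0.071     ] rel tcp tool [119.28539854  -1.63101557   2.11358348]
head [0.59154979 0.0484442  0.219     ] [-2.87146939e+01  2.27877689e-01 -2.76320872e-02]
head [0.59026482 0.04814729 0.221     ] [-30.71480246   0.22498906  -1.34629095]
head [0.58897985 0.04785038 0.223     ] [-32.71491103   0.22210042  -2.66494981]
near foot edge [ 3.72847128e+01 -2.45961838e-02 -7.10689522e+00]
block edges y [array([119.28171892, -33.20304864, -25.21923805]), array([119.28455184,  29.40737423, -25.30225453]), array([119.28629299, -33.21829823,  30.41288595]), array([119.28916725,  30.31782147,  30.32196847])]
```

Request:
{"method": "send_rows", "body": {
  "plan": [
    [15, -1, 1, 0, 0, 0],
    [35, -2, 1, 0, 0, 0],
    [55, -2, 1, 0, 0, 0],
    [68, -2, 1, 0, 0, 0],
    [73, -2, 1, 0, 0, 0],
    [73, -2, 1, 0, 0, 0],
    [73, -2, 1, 0, 0, 0],
    [73, -2, 1, 0, 0, 0],
    [73, -2, 1, 0, 0, 0],
    [73, -2, 1, 0, 0, 0]
  ]
}}

```text
clock: 9.5
tcp_pos: [0.5932, 0.0464, 0.1175]
orientation: [0.703, -0.079, 0.702, 0.079]
wrist_force: [-1.0, 0.0, -0.5]
finger_gap: 0.0341
```

Run:
```python
from h import *
c=cam('wrist');f=c['frame'];p,r=T();print(p,get_state()['wrist_force'])
cv2.imwrite('pics/w3c.png',cv2.resize(f[180:360,225:415],None,fx=4,fy=3.3,interpolation=cv2.INTER_CUBIC))
s=cam('scene')
cv2.imwrite('pics/s3c.png',cv2.resize(s['frame'][160:250,270:390],None,fx=6.5,fy=6.5,interpolation=cv2.INTER_CUBIC))
t=cam('top')
cv2.imwrite('pics/t3c.png',cv2.resize(t['frame'][120:210,220:380],None,fx=5,fy=5,interpolation=cv2.INTER_CUBIC))
```

```text
[0.59308553 0.04645121 0.117451  ] [ 0.94336662 -0.49148876 -1.26702609]
```

View pics/w3c.png

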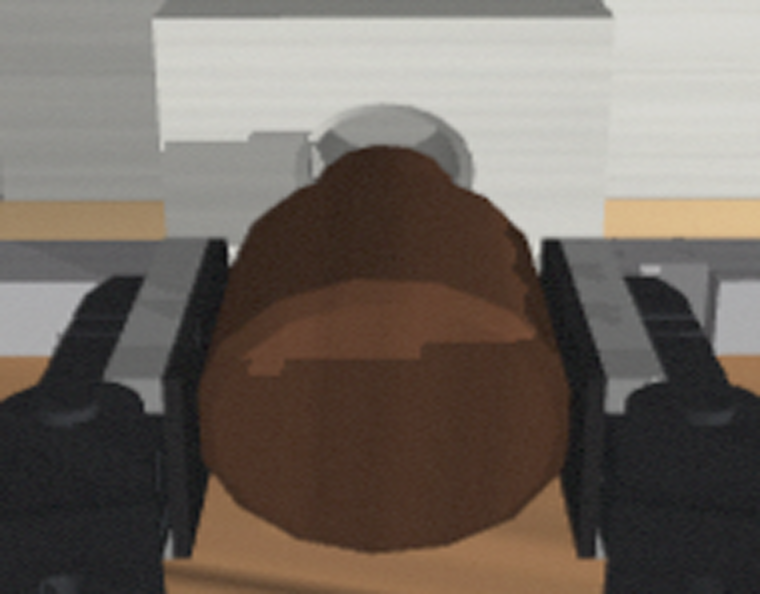

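View pics/s3c.png

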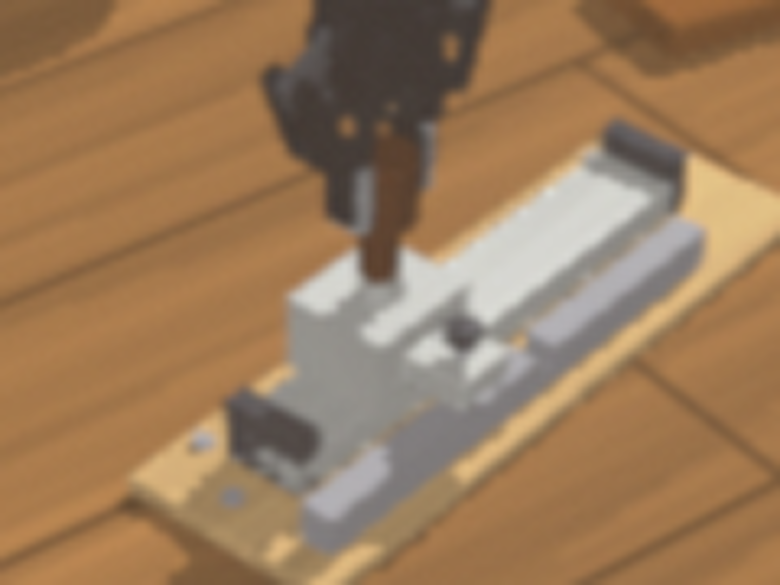

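View pics/t3c.png

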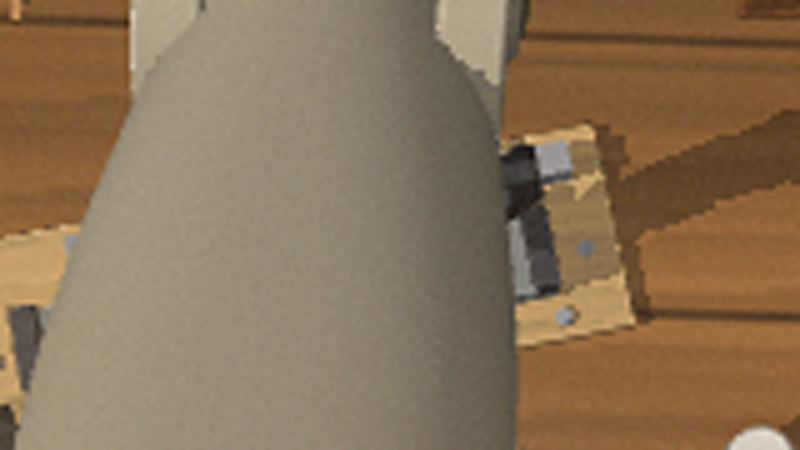

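Run:
```python
from h import *
c=cam('wrist')
p,r=T()
f=lambda u,v,z:(r.inv().apply(onz(c,u,v,z)-p)*1000).round(2)
print('bore near edge',f(321.5,211.2,.071),'L',f(225+300/4,231,.071),'R',f(225+472/4,231,.071))
print('foot near edge',f(321.2,223.9,.080),'L',f(225+322/4,237,.080),'R',f(225+452/4,237,.080))
print('head L R', f(225+200/4,180+405/3.3,.148),f(225+570/4,180+405/3.3,.148),'top/bot',f(321,180+278/3.3,.148),f(321,180+552/3.3,.148))
print('block', [f(225+x/4,180+y/3.3,.071) for x,y in [(155,17),(610,17)]])
```

```text
bore near edge [ 46.33   0.52 -11.51] L [ 46.33 -11.74   0.43] R [46.33 12.83  0.4 ]
foot near edge [37.33  0.35 -7.28] L [37.33 -8.22  0.37] R [37.33  9.55  0.34]
head L R [-30.68 -16.34  -2.48] [-30.67  16.96  -2.54] top/bot [-30.68   0.2  -17.83] [-30.67   0.25  16.7 ]
block [array([ 46.32, -31.19, -26.53]), array([ 46.33,  31.21, -26.61])]
```

Request:
{"method": "send_rows", "body": {
  "plan": [
    [2, 0, -1, 0, 0, 0],
    [4, 0, -1, 0, 0, 0],
    [6, 0, -1, 0, 0, 0],
    [8, 0, -1, 0, 0, 0],
    [10, 0, -1, 0, 0, 0],
    [11, 0, -1, 0, 0, 0],
    [12, 0, -1, 0, 0, 0],
    [13, 0, -1, 0, 0, 0],
    [14, 0, -1, 0, 0, 0],
    [15, 0, -1, 0, 0, 0]
  ]
}}

```text
clock: 10.95
tcp_pos: [0.5921, 0.0462, 0.1023]
orientation: [0.703, -0.079, 0.703, 0.079]
wrist_force: [0.2, 1.3, -1.0]
finger_gap: 0.0343
```

Request:
{"method": "send_rows", "body": {
  "plan": [
    [3, 0, 0, 0, 0, 0],
    [6, 0, 0, 0, 0, 0],
    [9, 0, 0, 0, 0, 0],
    [12, 0, 0, 0, 0, 0],
    [15, 0, 0, 0, 0, 0],
    [17, 0, 0, 0, 0, 0],
    [19, 0, 0, 0, 0, 0],
    [21, 0, 0, 0, 0, 0],
    [22, 0, 0, 0, 0, 0],
    [22, 0, 0, 0, 0, 0]
  ]
}}

```text
clock: 12.2
tcp_pos: [0.5921, 0.0462, 0.0802]
orientation: [0.703, -0.079, 0.703, 0.079]
wrist_force: [0.1, -0.0, -1.4]
finger_gap: 0.0346
```

Request:
{"method": "send_rows", "body": {
  "plan": [
    [1, 0, 0, 0, 0, 0],
    [2, 0, 0, 0, 0, 0],
    [3, 0, 0, 0, 0, 0],
    [4, 0, 0, 0, 0, 0],
    [4.5, 0, 0, 0, 0, 0],
    [5, 0, 0, 0, 0, 0],
    [5.5, 0, 0, 0, 0, 0],
    [6, 0, 0, 0, 0, 0],
    [6, 0, 0, 0, 0, 0],
    [6, 0, 0, 0, 0, 0]
  ]
}}

```text
clock: 13.45
tcp_pos: [0.5921, 0.0462, 0.0745]
orientation: [0.703, -0.079, 0.703, 0.079]
wrist_force: [-1.0, 0.6, 1.3]
finger_gap: 0.0341
```

Run:
```python
from h import *
c=cam('wrist');f=c['frame'];p,r=T();print(p,get_state()['wrist_force'])
cv2.imwrite('pics/w4c.png',cv2.resize(f[180:400,200:440],None,fx=3,fy=2.7,interpolation=cv2.INTER_CUBIC))
s=cam('scene')
cv2.imwrite('pics/s4c.png',cv2.resize(s['frame'][160:250,270:390],None,fx=6.5,fy=6.5,interpolation=cv2.INTER_CUBIC))
```

```text
[0.59206024 0.04623109 0.07451988] [-1.01564554 -0.01819485  1.540374  ]
```

View pics/w4c.png

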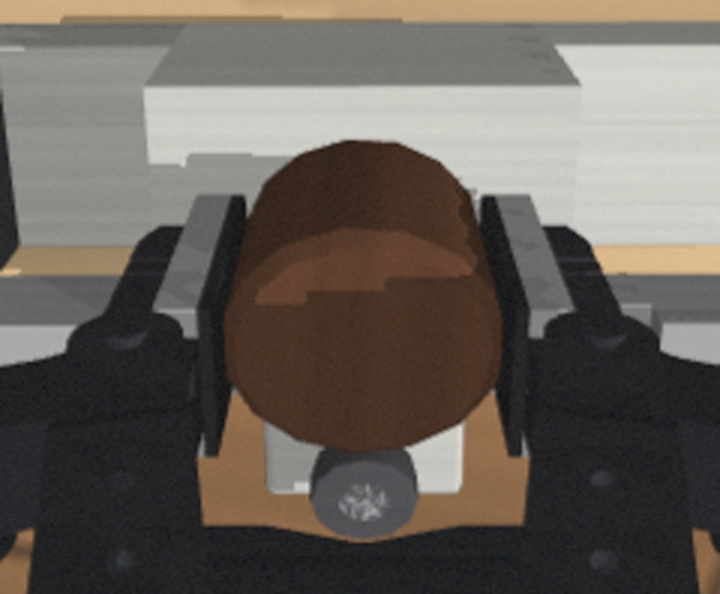

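View pics/s4c.png

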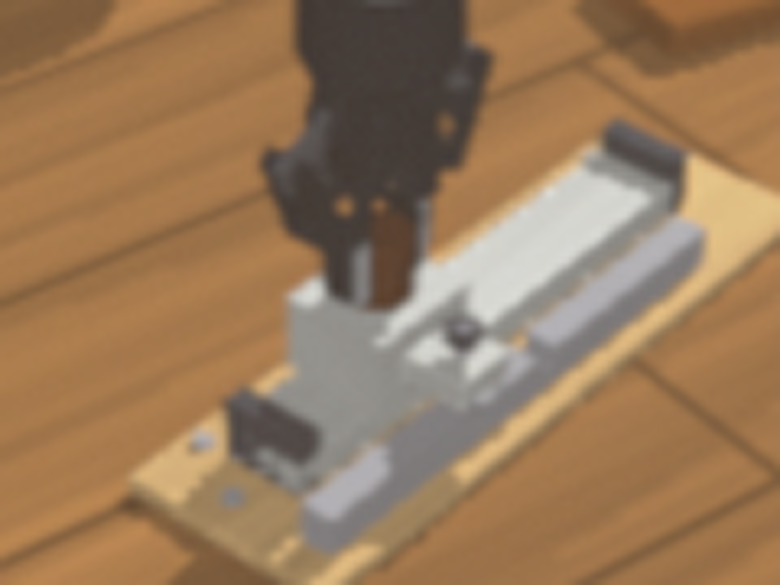

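Request:
{"method": "send_rows", "body": {
  "plan": [
    [0.5, 0, 0, 0, 0, 0],
    [1, 0, 0, 0, 0, 0],
    [1.5, 0, 0, 0, 0, 0],
    [1.5, 0, 0, 0, 0, 0],
    [1.5, 0, 0, 0, 0, 0],
    [1.5, 0, 0, 0, 0, 0],
    [1.5, 0, 0, 0, 0, 0],
    [1.5, 0, 0, 0, 0, 0],
    [1.5, 0, 0, 0, 0, 0],
    [1.5, 0, 0, 0, 0, 0]
  ]
}}

```text
clock: 14.8
tcp_pos: [0.5921, 0.0462, 0.0745]
orientation: [0.703, -0.079, 0.702, 0.079]
wrist_force: [-4.5, 1.1, 11.3]
finger_gap: 0.034
```

Request:
{"method": "send_rows", "body": {
  "plan": [
    [-1, 0, 0, 0, 0, 0],
    [-1, 2, 0, 0, 0, 0],
    [-1, 6, 0, 0, 0, 0],
    [-1, 10, 0, 0, 0, 0],
    [-1, 14, 0, 0, 0, 0],
    [-1, 18, 0, 0, 0, 0],
    [-1, 22, 0, 0, 0, 0],
    [-1, 25, 0, 0, 0, 0],
    [-1, 25, 0, 0, 0, 0],
    [-1, 25, 0, 0, 0, 0]
  ]
}}

```text
clock: 16.05
tcp_pos: [0.587, 0.0702, 0.0745]
orientation: [0.703, -0.08, 0.702, 0.079]
wrist_force: [-2.6, -1.0, 6.1]
finger_gap: 0.0343
```

Run:
```python
from h import *
c=cam('wrist');f=c['frame'];p,r=T();print(p,get_state()['wrist_force'])
cv2.imwrite('pics/w5.png',f)
cv2.imwrite('pics/w5c.png',cv2.resize(f[260:380,220:440],None,fx=3.6,fy=4,interpolation=cv2.INTER_CUBIC))
s=cam('scene')
cv2.imwrite('pics/s5c.png',cv2.resize(s['frame'][160:250,270:390],None,fx=6.5,fy=6.5,interpolation=cv2.INTER_CUBIC))
```

```text
[0.58699442 0.07011933 0.07451116] [-1.31989421 -1.48887601  6.65733343]
```

View pics/w5c.png

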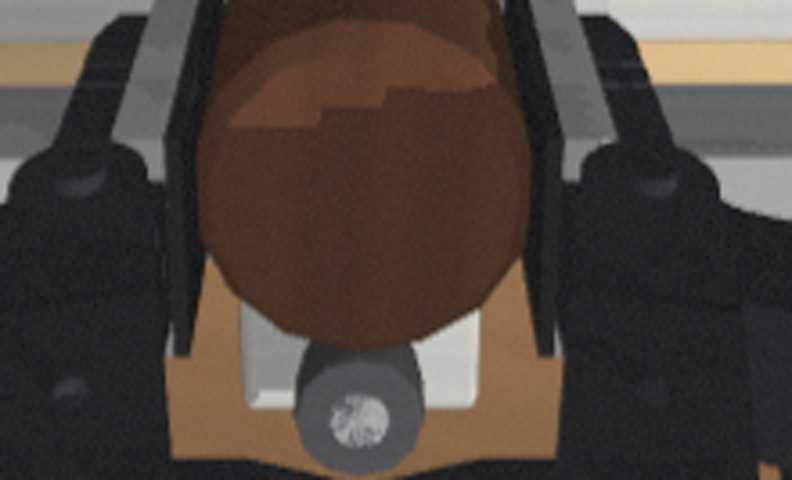

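View pics/s5c.png

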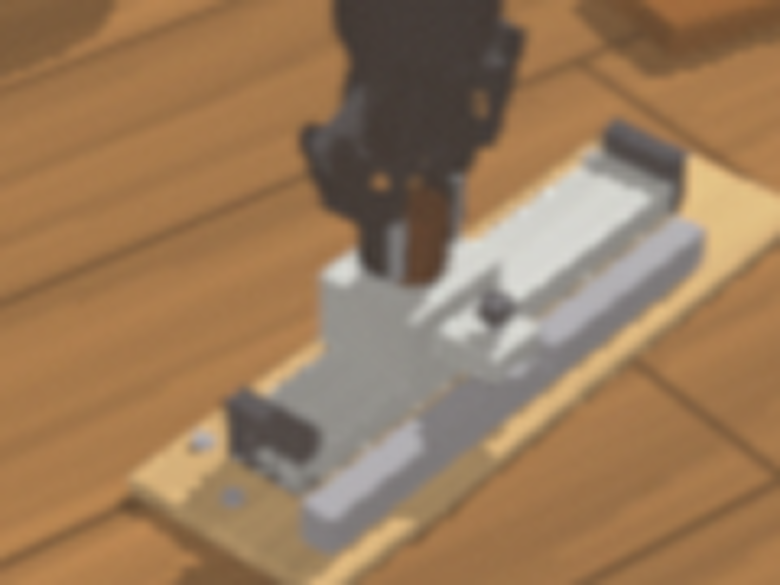

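Request:
{"method": "send_rows", "body": {
  "plan": [
    [0, 3, 0, 0, 0, 0],
    [0, 6, 0, 0, 0, 0],
    [0, 9, 0, 0, 0, 0],
    [0, 12, 0, 0, 0, 0],
    [0, 15, 0, 0, 0, 0],
    [0, 17, 0, 0, 0, 0],
    [0, 19, 0, 0, 0, 0],
    [0, 20, 0, 0, 0, 0],
    [0, 21, 0, 0, 0, 0],
    [0, 22, 0, 0, 0, 0]
  ]
}}

```text
clock: 17.4
tcp_pos: [0.5822, 0.0907, 0.0745]
orientation: [0.703, -0.08, 0.702, 0.078]
wrist_force: [-2.2, -4.6, 6.1]
finger_gap: 0.0343
```

```bash
cat > look.py <<'E'
from h import *
import sys
n=sys.argv[1]
c=cam('wrist');f=c['frame'];p,r=T();st=get_state();print(p,st['wrist_force'],'tool',r.inv().apply(st['wrist_force']),'along',p@np.array([-.2236,.9747,0]))
a=cv2.resize(f[320:385,260:380],None,fx=4,fy=4,interpolation=cv2.INTER_CUBIC)
s=cam('scene')
b=cv2.resize(s['frame'][175:235,320:380],None,fx=5,fy=5,interpolation=cv2.INTER_CUBIC)
o=np.zeros((300,790,3),np.uint8);o[:260,:480]=a;o[:,485:785]=b
cv2.imwrite('pics/l%s.png'%n,o)
E
python3 look.py 1
```

```text
[0.58218607 0.0909516  0.07449524] [-1.67721385 -2.95567262  5.76429611] tool [-5.76018697 -2.52346746 -2.28659457] along -0.041526283329475784
```

View pics/l1.png

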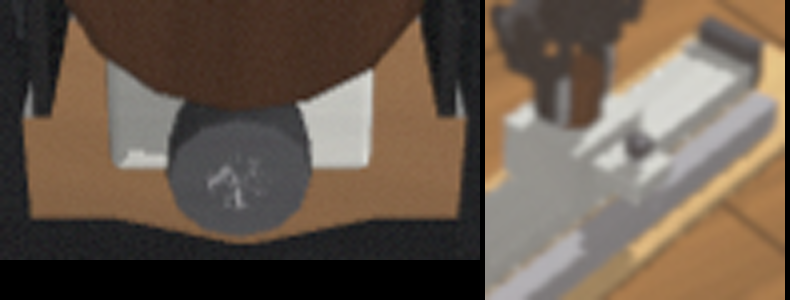

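Request:
{"method": "send_rows", "body": {
  "plan": [
    [0, 0.5, 0, 0, 0, 0],
    [0, 1, 0, 0, 0, 0],
    [0, 1.5, 0, 0, 0, 0],
    [0, 2, 0, 0, 0, 0],
    [0, 2.5, 0, 0, 0, 0],
    [0, 3, 0, 0, 0, 0],
    [0, 3.5, 0, 0, 0, 0],
    [0, 4, 0, 0, 0, 0],
    [0, 4, 0, 0, 0, 0],
    [0, 4, 0, 0, 0, 0]
  ]
}}

```text
clock: 18.75
tcp_pos: [0.5811, 0.0954, 0.0745]
orientation: [0.703, -0.08, 0.702, 0.079]
wrist_force: [-1.3, -1.8, 6.9]
finger_gap: 0.0343
```

```bash
python3 look.py 2
```

```text
[0.58113751 0.09542004 0.07450077] [-2.15917296 -1.63160963  6.69206718] tool [-6.69281239 -1.11871597 -2.46225058] along -0.036936434377388964
```

View pics/l2.png

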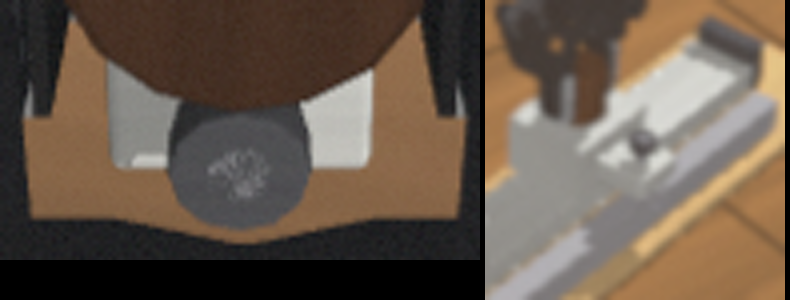

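Request:
{"method": "send_rows", "body": {
  "plan": [
    [0, 0.5, 0, 0, 0, 0],
    [0, 1, 0, 0, 0, 0],
    [0, 1.5, 0, 0, 0, 0],
    [0, 2, 0, 0, 0, 0],
    [0, 2, 0, 0, 0, 0],
    [0, 2, 0, 0, 0, 0],
    [0, 2, 0, 0, 0, 0],
    [0, 2, 0, 0, 0, 0],
    [0, 2, 0, 0, 0, 0],
    [0, 2, 0, 0, 0, 0]
  ]
}}

```text
clock: 20.1
tcp_pos: [0.5806, 0.0979, 0.0745]
orientation: [0.703, -0.079, 0.702, 0.079]
wrist_force: [-2.5, 0.0, 6.8]
finger_gap: 0.034
```

```bash
python3 look.py 3
```

```text
[0.58054614 0.09790528 0.07449768] [-2.80882664  0.18756574  7.08921711] tool [-7.0918983   0.80704284 -2.68986013] along -0.03438184283698663
```

View pics/l3.png

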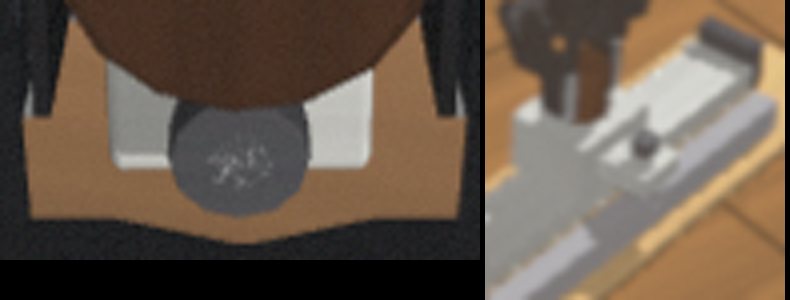

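Request:
{"method": "send_rows", "body": {
  "plan": [
    [0, 0.5, 0, 0, 0, 0],
    [0, 1, 0, 0, 0, 0],
    [0, 1, 0, 0, 0, 0],
    [0, 1, 0, 0, 0, 0],
    [0, 1, 0, 0, 0, 0],
    [0, 1, 0, 0, 0, 0],
    [0, 1, 0, 0, 0, 0],
    [0, 1, 0, 0, 0, 0],
    [0, 1, 0, 0, 0, 0],
    [0, 1, 0, 0, 0, 0]
  ]
}}

```text
clock: 21.45
tcp_pos: [0.5803, 0.0988, 0.0745]
orientation: [0.703, -0.079, 0.702, 0.079]
wrist_force: [-2.9, -0.4, 6.9]
finger_gap: 0.0342
```

```bash
python3 look.py 4
python3 - <<'E'
from h import *
c=cam('wrist');p,r=T()
for z in (.076,.072): print(proj(c,p+r.apply([0,0,.05])*[1,1,0]+[0,0,z-p[2]]))
E
```

```text
[0.58032836 0.09884118 0.07447664] [-2.46792405 -0.48795599  6.5981287 ] tool [-6.60043149  0.07221507 -2.50861348] along -0.033420925336308326
[[320.41495516 363.32634353]]
[[320.42674784 357.41297118]]
```

View pics/l4.png

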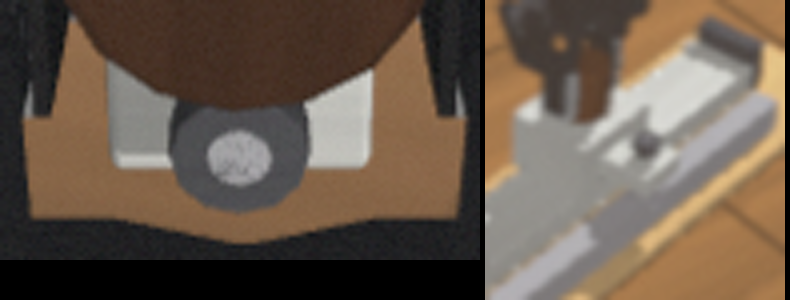

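Request:
{"method": "send_rows", "body": {
  "plan": [
    [0, 0.4, 0, 0, 0, 0],
    [0, 0.8, 0, 0, 0, 0],
    [0, 0.8, 0, 0, 0, 0],
    [0, 0.8, 0, 0, 0, 0],
    [0, 0.8, 0, 0, 0, 0],
    [0, 0.8, 0, 0, 0, 0],
    [0, 0.8, 0, 0, 0, 0],
    [0, 0.8, 0, 0, 0, 0],
    [0, 0.8, 0, 0, 0, 0],
    [0, 0.8, 0, 0, 0, 0]
  ]
}}

```text
clock: 22.85
tcp_pos: [0.5803, 0.0991, 0.0745]
orientation: [0.703, -0.08, 0.702, 0.079]
wrist_force: [-2.6, -2.9, 7.0]
finger_gap: 0.034
```

```bash
python3 look.py 5; python3 look.py 5b
```

```text
[0.58027995 0.0991229  0.07448813] [-2.78582107 -1.70903512  7.53867176] tool [-7.54007867 -1.0558885  -3.08957685] along -0.033135503722052526
[0.58027757 0.09912487 0.07449033] [-1.36486989 -1.71646598  6.66262219] tool [-6.66244579 -1.37784868 -1.70675389] along -0.033133049870151185
```

View pics/l5.png

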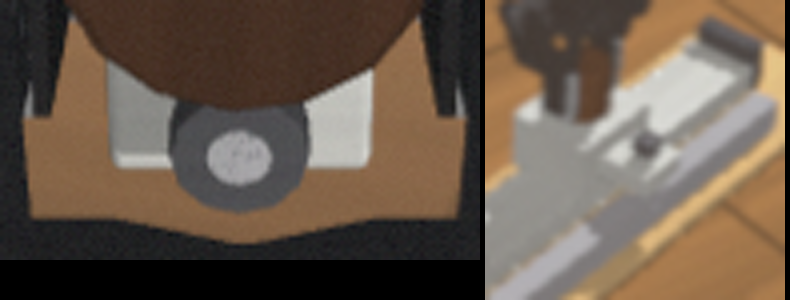

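Run:
```python
from h import *
s=cam('scene')
cv2.imwrite('pics/fin.png',cv2.resize(s['frame'][130:280,180:400],None,fx=3.6,fy=3.6,interpolation=cv2.INTER_CUBIC))
print(get_state()['qvel'].round(4))
```

```text
[ 0.0001  0.0004 -0.0009 -0.0005  0.0008 -0.0002]
```

View pics/fin.png

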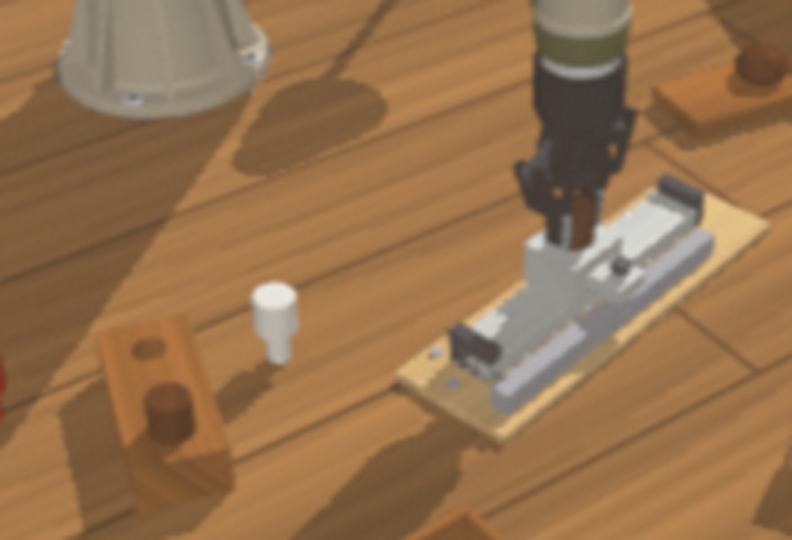

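The picture shows the other dog still home in its rack hole, at crop (170,410). The fitted dog is in the stop with the gripper still on it, and the carving has not moved. I'm handing in.

```bash
python3 -c "
from h import *
print(job.hand_in())"
```

```text
the job is handed in; nothing more can be done
None
```

The first dog I tried, the one nearer the robot, slid into the bore, so I never touched the other; it still stands home in its rack hole. I pushed the fitted dog home and slid the stop about 54 mm until the ball dropped into the notch. I handed in at about 23 s, still gripping the dog.

**Seating:** the head rose 26 mm from rack to stop, which matches the two surfaces' heights. Pressing 1.5 mm further did not move it, and the force rose to 11 N.

**Notch:** the ball's cap sank by about 3.9 mm as seen in the wrist camera, against the 4 mm expected. The force along the rail changed sign as the ball dropped. A further 0.8 mm of commanded travel moved the stop only 0.3 mm.

**At hand-in:** the arm was still, with about 1.4 N along the rail and 7 N downward. The last scene crop shows the carving and the white look-alike in place. The gouge was outside that crop, so I did not check it again, but the arm never went near it.

**Disagreement:** the top and wrist cameras differed by about 3 mm on the bore's position. I lined up by where the dog sat relative to the bore in the wrist view, and it went in with no noticeable resistance.

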